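# Mount the keyed polishing wheel on the lens-edge polisher

## Task

Fit the red polishing wheel, the one with a keyway slot in its bore, on the upright spindle of the small blue-decked bench polisher: turn it so that its slot (white line) matches the spindle's key, and lower it over the key in your grip, without dropping it, until it rests flat on the flange; then let go. Leave the green wheel with the plain round bore where it lies.

Things in the scene. Friction and masses are not known exactly. Their poses are not given: they have to be found in the camera images.
- keyed_wheel_center (a point): Loose red wheel lying flat, 0.22 kg: disc 90 mm across, 14 mm thick, with an aluminium hub 46 mm across rising to 42 mm above its underside; grip the hub from above at any yaw. Bore 26 mm, through, with one slot 14 mm wide reaching 19 mm from the axis. Point on the axis 21 mm above the underside; x points along the slot (white line on disc and hub), z up.
- plain_wheel_center (a point): Loose green wheel of the same size and shape with a plain round 26 mm bore, no slot and no white line; it does not pass the key. Not to be used. Point on its axis, 21 mm above its underside.
- spindle_seat (a point): Fixed grey box 130 x 130 mm, blue deck 45 mm high, on it a bright flange 48 mm across and 6 mm high with an upright spindle 20 mm across, 40 mm tall, its top 16 mm tapering to 9 mm. Point on the axis on the flange's top (51 mm above the table): the wheel's underside rests here when home. x points to the key's side (white line on the deck), z up.
- key_top (a point): Brass key on the spindle's side: 8 mm wide, rounded on top, reaching 16 mm from the spindle's axis and 18 mm above the flange. Point at its top, 12 mm from the axis; x points outward from the axis. The wheel fits when its x points the same way as this x; the slot leaves about 3 mm and 10 degrees of play.

How it is judged:
By the outcome, as a careful person would: the job done as asked, in the order asked, and still so for the second after the job is handed in, with the robot touching nothing.
It also fails if it takes over 38 s, if anything falls off the work surface, if the arm or the gripper's body presses on something with over 40 N, if the wrist force passes 120 N, or if a joint passes its speed limit or range.

## Robot

A 7-joint arm with a two-finger parallel gripper is mounted at the origin on a cart in front of the work surface, level with it; the furniture and walls round the work are solid. World frame = base frame: x ahead of the robot, y to its left, z up, the work surface at z = 0. Lengths are in m, angles in rad, forces in N, time in s.
With the tool pointing down it reaches from about 0.425 to 1.025 m from the base axis. Payload 9.4 kg.
Tool frame: the origin (TCP) lies midway between the tips of the shut fingers; the grasp point (between the pads) lies 19 mm behind it; z points along the fingers, y is the direction in which the jaws open and shut (so a half turn about z gives the same grasp; the last joint's range is limited). The gripper opens to 85 mm and grips with 20 to 120 N. Pads are 22 mm wide; open, the fingers measure 114 mm over their backs; the gripper's body (76 mm by 85 mm) begins 54 mm behind the grasp point. The pads swing forward as they close: fully open they stand 13 mm farther back than shut.
Start: joints at [-0.077, 0.599, -0.003, 1.599, 0.002, 0.943, -0.08], TCP at [0.725, -0, 0.231] pointing down, gripper open.
Joint ranges: [-2.57, 2.57], [-0.35, 1.97], [-1.29, 1.29], [0.11, 2.56], [-1.05, 4.19], [0.11, 1.86], [-2.63, 2.63]. Speed limits (rad/s): [2.22, 2.22, 3.01, 3.01, 3.14, 3.14, 3.14].

## Interface

Orientations are given as a unit quaternion [x, y, z, w].
In Python, from plant import telemetry, eyes, ticket gives the robot as it stands.
- The arm moves only by the shell command python3 -m pendant 'ROWS' [FORCE]. ROWS is JSON, a list of rows, each a list of 7 numbers: the shift along the tool's x, y, z in cm, then the turn, a rotation vector about the tool's x, y, z in degrees, then the opening, from 0 (shut) to 1 (fully open). In form: [[tx, ty, tz, rx, ry, rz, fingers], ...]. A call has exactly 10 rows; each row shifts and turns the commanded pose from where the row before left it, along the tool's axes as they then stand; what a row does not reach is not made up. A row lasts 1/8 s, in which the tool goes at most 62.5 mm and 10.7 degrees, less where a joint would pass 70% of its speed; a pose out of reach is approached as far as the arm can. A call is refused whole if a number of a shift passes 6.25 or a number of a turn 10.7, either way. A call with a gripper value outside its range is refused whole. The fingers move at their own pace and stop on an object; FORCE is the grip in N (left out, the last holds). Time passes only in rows, so rows that do not move let the fingers close, or fill a call up. It gives the time, the measured TCP pose, the force and the opening at its end, in the units of the state.
- telemetry.sense(): the state, without advancing time (a new reading comes with each control period).
- eyes.grab_frame(name): name is "scene" or "side" or "wrist"; returns the picture (420x560x3 uint8, red, green, blue); there is no depth.
- eyes.camera_model(name): a dict with "mtx" (3x3 intrinsics, pixels), "k1" (the pictures are not rectified: a ray, as slopes to the right and down, at radius r is drawn at 1 + k1 r^2 times it, then the intrinsics apply), "rvec" (rotation vector, rad) and "tvec" (3), from world to camera coordinates, as OpenCV has them; the wrist camera has in their place "hand_eye" (4x4, takes a point from camera to tool coordinates, whose origin is the TCP and whose axes are the flange's). Camera axes: x right, y down, z forward; pixel columns grow to the right and rows downward; lengths in m; the calibration is good to about 2 mm. A picture is of the moment at which its call begins: read the wrist's pose just before it. camera_model takes no time and is no camera call.
- ticket.hand_in(): hands the job in, once; it reports no verdict.
The state is a dict: "t": time; "q": joint angles; "joint_vel": joint speeds; "tau": joint torques, N m; "tool_pos": TCP position; "ee_rot": TCP orientation; "wrist_force": force on the tool from outside, world axes, zero at the start; "moment": the same for the moment, N m; "finger_gap": finger opening in m.
Only numpy, scipy, OpenCV 4.12 (cv2) and the standard library are available. Lean on these libraries where they do the work, as an engineer would, in place of code of your own. Each camera call takes 0.05 s, during which the arm holds its last target.

## Working session

There is one attempt and no reset: what is moved stays moved. The work goes in short steps, Python scripts to look and compute and a shell command to move; the robot and the scene stay as the last step left them, time stands still between calls to the robot, and variables do not carry over. Pictures are saved under pics/ and viewed, and the job is handed in when it is done.

```bash
mkdir -p pics; ls
python3 - <<'E'
from plant import telemetry, eyes, ticket
import cv2
s=telemetry.sense();print(s)
for n in("scene","side","wrist"):
    cv2.imwrite(f"pics/a_{n}.png",eyes.grab_frame(n)[:,:,::-1]);print(n,eyes.camera_model(n))
E
```

```text
pics
{'t': 0.0, 'q': array([-0.07672622,  0.60015577, -0.00256072,  1.60011788,  0.001782  ,
        0.94288218, -0.07978245]), 'joint_vel': array([-0.00037791, -0.00125205,  0.0004451 , -0.00134585,  0.00057416,
        0.00077123, -0.00022324]), 'tau': array([-9.47821900e-04, -7.76440001e+01,  1.56451017e+00, -2.58004493e+01,
        1.21808253e-02,  8.94789293e-03,  3.55701900e-05]), 'tool_pos': array([7.24538229e-01, 1.88604760e-05, 2.30398836e-01]), 'ee_rot': array([ 7.07069048e-01,  7.07144082e-01, -5.92240397e-04, -5.08279187e-04]), 'wrist_force': array([-0.79551122,  0.101792  , -0.66924244]), 'moment': array([-0.01774898, -0.06799257, -0.02415334]), 'finger_gap': 0.08573197022831583}
scene {'mtx': array([[541.35285769,   0.        , 270.7098224 ],
       [  0.        , 541.35285769, 210.78560777],
       [  0.        ,   0.        ,   1.        ]]), 'k1': -0.0956042688178552, 'rvec': array([ 2.13268985, -1.04331076,  0.42556279]), 'tvec': array([-0.25384055,  0.3853264 ,  1.11525106])}
side {'mtx': array([[532.45995432,   0.        , 285.65786595],
       [  0.        , 532.45995432, 211.18884546],
       [  0.        ,   0.        ,   1.        ]]), 'k1': 0.022402159235003914, 'rvec': array([ 2.10561602, -0.62076982,  0.34388206]), 'tvec': array([-0.34926185,  0.28095762,  1.06611276])}
wrist {'mtx': array([[343.71951979,   0.        , 272.85805961],
       [  0.        , 343.71951979, 207.19272077],
       [  0.        ,   0.        ,   1.        ]]), 'k1': -0.040999405684691306, 'hand_eye': array([[-3.40552831e-04, -9.63116681e-01, -2.69083897e-01,
         6.82565802e-02],
       [ 9.99999935e-01, -2.96396931e-04, -2.04724184e-04,
         4.11048186e-04],
       [ 1.17417636e-04, -2.69083949e-01,  9.63116719e-01,
        -1.43003017e-01],
       [ 0.00000000e+00,  0.00000000e+00,  0.00000000e+00,
         1.00000000e+00]])}
```

View pics/a_scene.png

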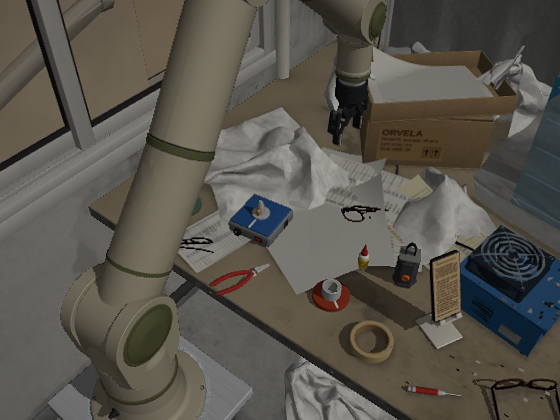

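View pics/a_side.png

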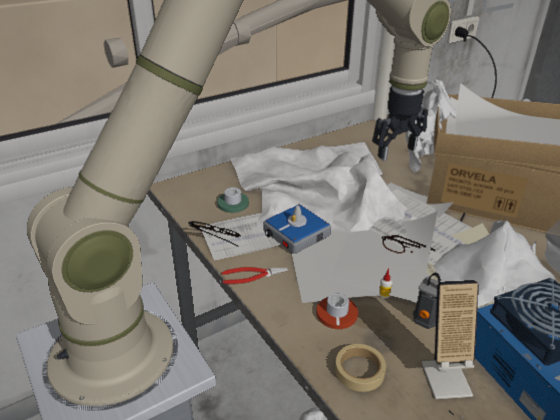

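View pics/a_wrist.png

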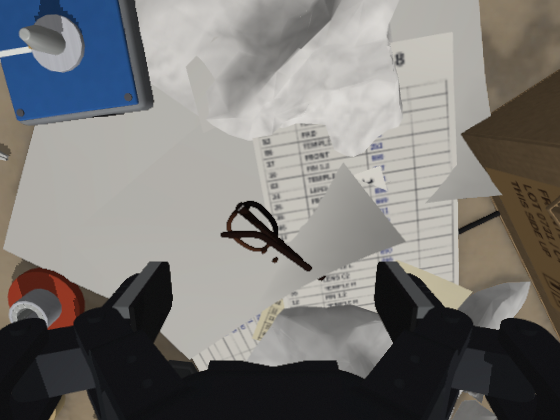

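The scene and side pictures show the red wheel at scene (330,293) / side (337,312) and the polisher at scene (262,215) / side (297,228). The green wheel is behind, at side (233,200). The wrist view shows the deck at top left, its white line running left of the spindle, and the red wheel at the left edge. Next I'll measure them.

```bash
cat > h.py <<'E'
import numpy as np, cv2
from scipy.spatial.transform import Rotation as R
from plant import telemetry, eyes
def model(name,s=None):
    c=eyes.camera_model(name)
    if name=="wrist":
        T=np.eye(4);T[:3,:3]=R.from_quat(s["ee_rot"]).as_matrix();T[:3,3]=s["tool_pos"]
        W=T@c["hand_eye"];Rc=W[:3,:3];o=W[:3,3]
    else:
        Rw=cv2.Rodrigues(np.array(c["rvec"]))[0];Rc=Rw.T;o=-Rw.T@c["tvec"]
    return dict(K=c["mtx"],d=np.array([c["k1"],0,0,0,0.]),Rc=Rc,o=o)
def onplane(m,px,z):
    p=cv2.undistortPoints(np.array(px,float).reshape(-1,1,2),m["K"],m["d"]).reshape(-1,2)
    r=np.c_[p,np.ones(len(p))]@m["Rc"].T
    return m["o"]+r*((z-m["o"][2])/r[:,2])[:,None]
def proj(m,P):
    Rw=m["Rc"].T
    return cv2.projectPoints(np.array(P,float).reshape(-1,1,3),cv2.Rodrigues(Rw)[0],-Rw@m["o"],m["K"],m["d"])[0].reshape(-1,2)
def grab(name,tag):
    s=telemetry.sense();im=eyes.grab_frame(name);cv2.imwrite(f"pics/{tag}.png",im[:,:,::-1]);return s,im
def circ(P):
    A=np.c_[2*P[:,:2],np.ones(len(P))];x=np.linalg.lstsq(A,(P[:,:2]**2).sum(1),rcond=None)[0]
    return x[:2],np.sqrt(x[2]+x[0]**2+x[1]**2)
E
python3 - <<'E'
import cv2,numpy as np
from h import *
s=telemetry.sense()
for n,ctr in(("scene",(330,293)),("side",(337,312))):
    bgr=cv2.imread(f"pics/a_{n}.png");hsv=cv2.cvtColor(bgr,cv2.COLOR_BGR2HSV).astype(int)
    m=model(n)
    red=((hsv[...,0]<8)|(hsv[...,0]>174))&(hsv[...,1]>150)&(hsv[...,2]>60)
    k,l,st,ce=cv2.connectedComponentsWithStats(red.astype(np.uint8))
    j=min(range(1,k),key=lambda i:np.hypot(*(ce[i]-ctr))if st[i,4]>100 else 1e9)
    print(n,st[j],ce[j],onplane(m,ce[j],.014))
    P=np.argwhere(l==j)[:,::-1]
    h=cv2.convexHull(P.astype(np.int32)).reshape(-1,2)
    W=onplane(m,h,.014);print("circ",circ(W))
    x,y=map(int,ctr)
    a=cv2.resize(bgr[y-50:y+50,x-50:x+50],(600,600),interpolation=cv2.INTER_CUBIC);cv2.imwrite(f"pics/z_{n}.png",a[:, :])
m=model("wrist",s)
print(onplane(m,[[55,44]],.051),onplane(m,[[0,52],[30,47]],.045))
E
```

```text
scene [312 285  38  27 416] [334.06730769 300.77163462] [[ 0.43022048 -0.1740256   0.014     ]]
circ (array([ 0.43846718, -0.16019879]), np.float64(0.04425367659566517))
side [317 298  41  31 601] [336.47254576 315.80532446] [[ 0.43222563 -0.17504953  0.014     ]]
circ (array([ 0.43978341, -0.16582547]), np.float64(0.046014548471371805))
[[0.53260447 0.12758282 0.051     ]] [[0.47589491 0.12340076 0.045     ]
 [0.50522882 0.12679257 0.045     ]]
```

View pics/z_scene.png

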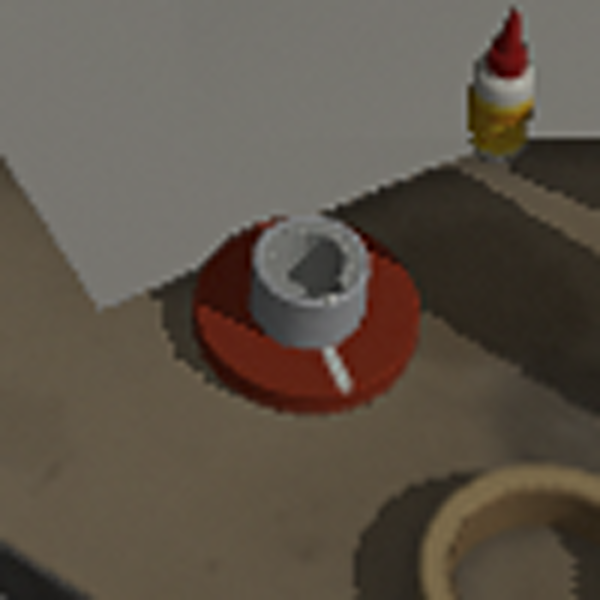

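View pics/z_side.png

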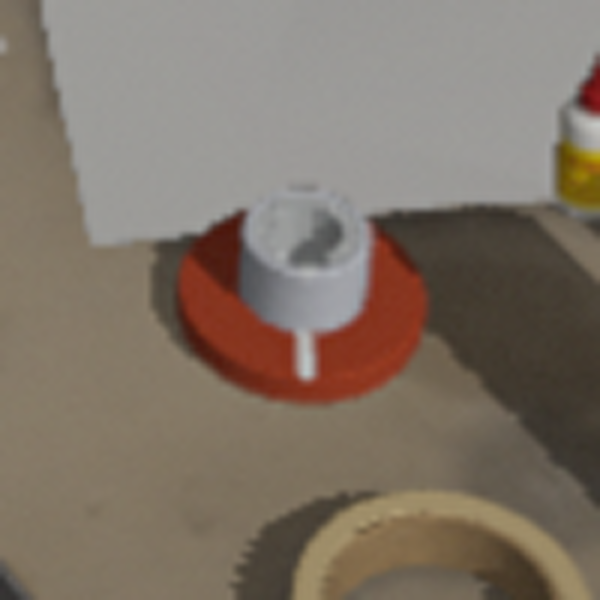

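Run:
```python
from h import *
m=model("scene");o=np.array([280,243])
def f(m,o,a,z):return onplane(m,o+np.array(a)/6-0.4,z)
L=f(m,o,[[325,345],[348,390]],.014);C=f(m,o,[[310,262]],.042);d=L[1]-L[0];print(L,C,np.degrees(np.arctan2(d[1],d[0])))
m=model("side");o=np.array([287,262])
L=f(m,o,[[304,330],[307,378]],.014);C=f(m,o,[[307,228]],.042);d=L[1]-L[0];print(L,C,np.degrees(np.arctan2(d[1],d[0])))
s=telemetry.sense();m=model("wrist",s)
# spindle in scene/side
for n,p in(("scene",(262,215)),("side",(297,228))):
    b=cv2.imread(f"pics/a_{n}.png");x,y=p
    cv2.imwrite(f"pics/p_{n}.png",cv2.resize(b[y-40:y+40,x-40:x+40],(600,600),interpolation=cv2.INTER_CUBIC))
b=cv2.imread("pics/a_wrist.png");cv2.imwrite("pics/p_wrist.png",cv2.resize(b[:130,:170],None,fx=4,fy=4,interpolation=cv2.INTER_CUBIC))
```

```text
[[ 0.43142597 -0.17237768  0.014     ]
 [ 0.4187777  -0.19146812  0.014     ]] [[ 0.44271502 -0.15562948  0.042     ]] -123.52627366372033
[[ 0.43223007 -0.17779482  0.014     ]
 [ 0.41901866 -0.19649508  0.014     ]] [[ 0.44528092 -0.1596481   0.042     ]] -125.24054418331374
```

View pics/p_wrist.png

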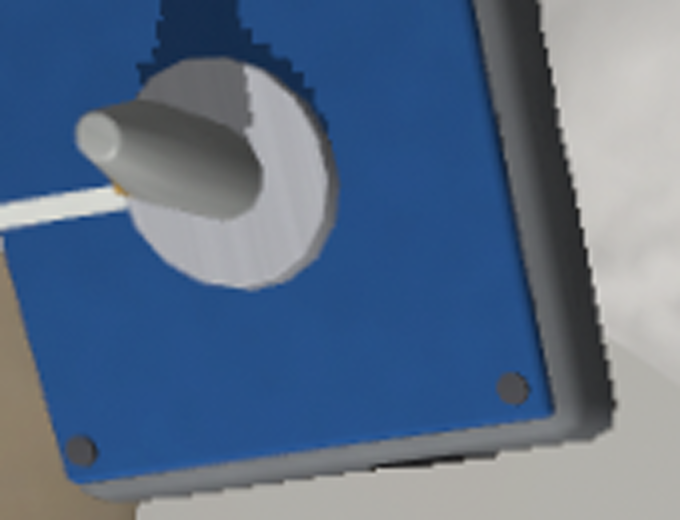

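View pics/p_side.png

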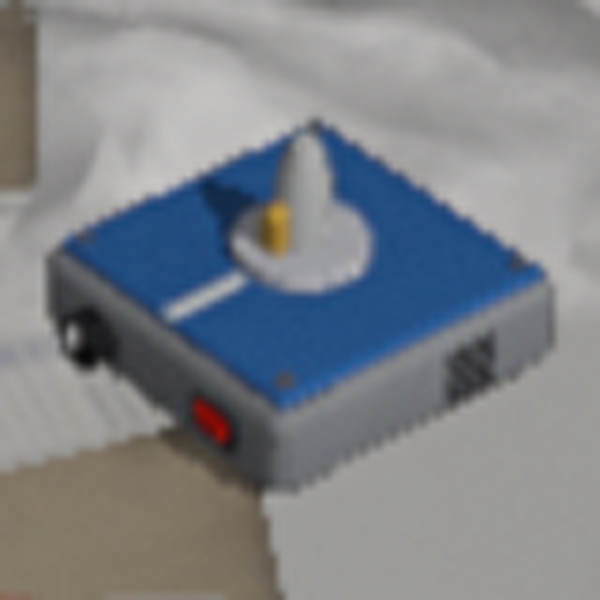

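```bash
python3 -m pendant '[[-2.3,-4.0,1.0,0,0,0,1],[-2.3,-4.0,1.0,0,0,0,1],[-2.3,-4.0,1.0,0,0,0,1],[-2.3,-4.0,1.0,0,0,0,1],[-2.3,-4.0,1.0,0,0,0,1],[-2.3,-4.0,1.0,0,0,0,1],[-2.3,-4.0,1.0,0,0,0,1],[0,0,0,0,0,10.5,1],[0,0,0,0,0,10.5,1],[0,0,0,0,0,10.5,1]]' 60
python3 - <<'E'
from h import *
s,im=grab("wrist","b_wrist")
print(s["tool_pos"],R.from_quat(s["ee_rot"]).as_matrix().round(3),s["q"].round(2))
E
```

```text
t: 1.4
tool_pos: [0.4449, -0.1612, 0.1613]
ee_rot: [0.874, 0.486, 0.0, 0.0]
wrist_force: [0.2, -0.0, -0.2]
finger_gap: 0.0857
[ 0.44490316 -0.16121318  0.16129164] [[ 0.528  0.849  0.   ]
 [ 0.849 -0.528  0.   ]
 [ 0.     0.    -1.   ]] [ 0.13  0.41  0.14  2.24 -0.12  0.49 -0.2 ]
```

View pics/b_wrist.png

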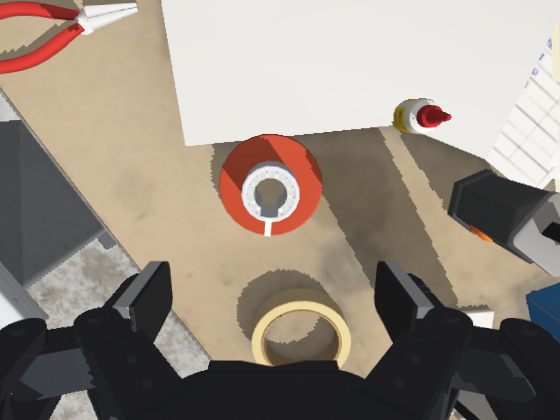

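The wrist view shows the whole red wheel around (270,185) with the white line down to (268,236), and a tape roll just below it at (302,335).

```bash
cat > meas.py <<'E'
from h import *
import sys
def wheel(s,bgr,ztop=.014,ctr=(270,185)):
    m=model("wrist",s);hsv=cv2.cvtColor(bgr,cv2.COLOR_BGR2HSV).astype(int)
    red=((hsv[...,0]<10)|(hsv[...,0]>172))&(hsv[...,1]>130)&(hsv[...,2]>50)
    k,l,st,ce=cv2.connectedComponentsWithStats(red.astype(np.uint8))
    j=min(range(1,k),key=lambda i:np.hypot(*(ce[i]-ctr))if st[i,4]>500 else 1e9)
    P=np.argwhere(l==j)[:,::-1].astype(np.int32);h=cv2.convexHull(P).reshape(-1,2)
    c,r=circ(onplane(m,h,ztop))
    for _ in range(3):
        W=onplane(m,P,ztop)
    print("disc",st[j],c,r)
    mask=np.zeros(bgr.shape[:2],np.uint8);cv2.fillConvexPoly(mask,h,1)
    g=(hsv[...,1]<60)&(hsv[...,2]>215)&(mask>0)
    Q=np.argwhere(g)[:,::-1];W=onplane(m,Q,ztop)[:,:2]-c;rr=np.hypot(*W.T);W=W[(rr>.0275)&(rr<.044)]
    print("line n",len(W),"ang",np.degrees(np.arctan2(*W.mean(0)[::-1])))
    return c
E
python3 - <<'E'
from meas import *
s=telemetry.sense();b=cv2.imread("pics/b_wrist.png")
c=wheel(s,b)
m=model("wrist",s)
h=onplane(m,[[270.5,192]],.042);print("hub top",h)
cv2.imwrite("pics/b_z.png",cv2.resize(b[125:245,210:330],(720,600)[::-1][0:1]*2 if 0 else (600,600),interpolation=cv2.INTER_CUBIC))
E
```

```text
disc [ 219  134  104  101 5258] [ 0.44658197 -0.15469622] 0.04445480106615562
line n 289 ang -123.89364026846187
hub top [[ 0.44764598 -0.15375725  0.042     ]]
```

View pics/b_z.png

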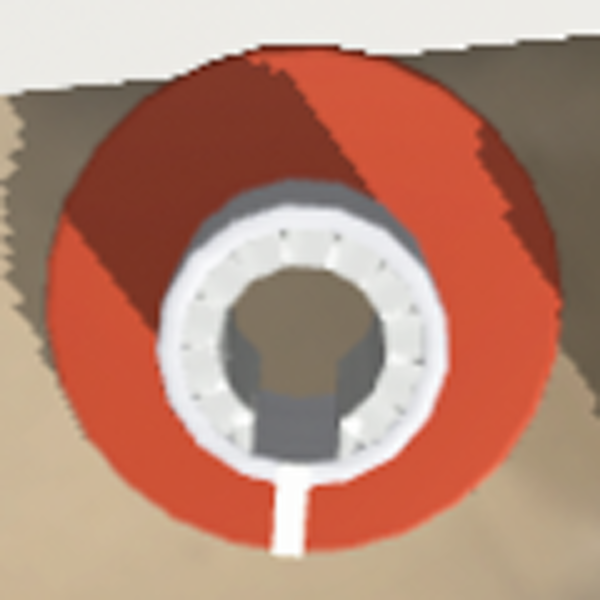

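```bash
python3 -m pendant '[[0.33,-0.1,2.3,0,0,0,1],[0.32,-0.1,2.3,0,0,0,1],[0,0,2.3,0,0,0,1],[0,0,2.3,0,0,0,1],[0,0,2.2,0,0,0,1],[0,0,1.6,0,0,0,1],[0,0,1.2,0,0,0,1],[0,0,0.6,0,0,0,1],[0,0,0,0,0,0,1],[0,0,0,0,0,0,1]]' 60
python3 - <<'E'
from h import *
s,im=grab("wrist","c_wrist");print(s["tool_pos"],s["wrist_force"])
E
```

```text
t: 2.7
tool_pos: [0.4469, -0.1545, 0.0137]
ee_rot: [0.872, 0.489, 0.0, 0.0]
wrist_force: [0.8, 0.2, -0.4]
finger_gap: 0.0853
[ 0.44689434 -0.15450282  0.01369883] [ 0.7572635   0.24436462 -0.41529513]
```

View pics/c_wrist.png

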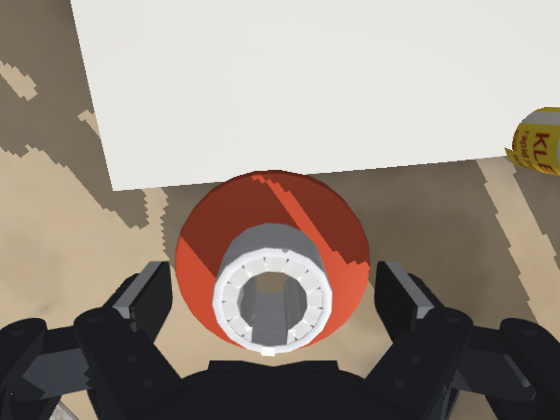

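The hub, at (271,300), sits midway between the pads at (150,290) and (395,290). Closing the fingers.

```bash
python3 -m pendant '[[0,0,0,0,0,0,0],[0,0,0,0,0,0,0],[0,0,0,0,0,0,0],[0,0,0,0,0,0,0],[0,0,0,0,0,0,0],[0,0,0,0,0,0,0],[0,0,0,0,0,0,0],[0,0,0,0,0,0,0],[0,0,-1,0,0,0,0],[0,0,-1,0,0,0,0]]' 60
python3 - <<'E'
from h import *
s,im=grab("wrist","d_wrist");print(s["tool_pos"],s["wrist_force"])
E
```

```text
t: 4.0
tool_pos: [0.4465, -0.1544, 0.0338]
ee_rot: [0.873, 0.489, -0.0, -0.0]
wrist_force: [0.7, -0.5, -2.5]
finger_gap: 0.0448
[ 0.44654941 -0.1544042   0.03382276] [ 0.71856242 -0.47359356 -2.48281177]
```

View pics/d_wrist.png

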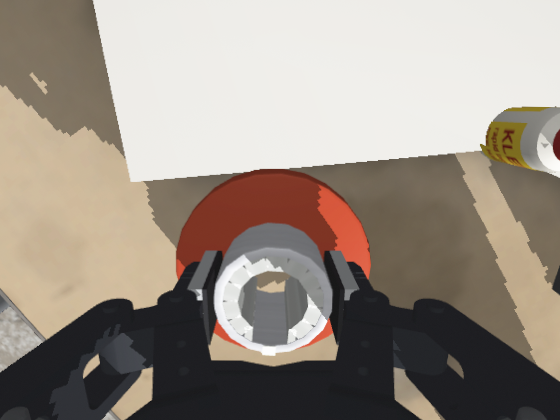

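```bash
python3 -m pendant '[[0,0,-4.5,0,0,0,0],[0,0,-4.5,0,0,0,0],[3.8,-2.5,-0.8,0,0,0,0],[3.8,-2.5,-0.8,0,0,0,0],[3.8,-2.5,-0.8,0,0,0,0],[3.8,-2.5,-0.8,0,0,0,0],[3.8,-2.5,-0.8,0,0,0,0],[3.8,-2.5,-0.8,0,0,0,0],[0,0,0,0,0,10,0],[0,0,0,0,0,10,0]]'; python3 -m pendant '[[0,0,0,0,0,10,0],[0,0,0,0,0,10,0],[0,0,0,0,0,9,0],[0,0,0,0,0,0,0],[0,0,0,0,0,0,0],[0,0,0,0,0,0,0],[0,0,0,0,0,0,0],[0,0,0,0,0,0,0],[0,0,0,0,0,0,0],[0,0,0,0,0,0,0]]'
python3 - <<'E'
from meas import *
s,im=grab("wrist","e_wrist");print(s["t"],s["tool_pos"],R.from_quat(s["ee_rot"]).as_matrix().round(4))
E
```

```text
t: 5.3
tool_pos: [0.4375, 0.1191, 0.1716]
ee_rot: [0.945, 0.328, 0.0, -0.0]
wrist_force: [0.2, -1.4, -2.5]
finger_gap: 0.0447
t: 6.55
tool_pos: [0.4379, 0.1183, 0.1712]
ee_rot: [0.997, 0.083, -0.0, 0.0]
wrist_force: [-0.3, -0.1, -2.8]
finger_gap: 0.0449
6.55 [0.43791124 0.11830211 0.17124387] [[ 9.863e-01  1.651e-01 -1.000e-04]
 [ 1.651e-01 -9.863e-01 -1.000e-04]
 [-1.000e-04  1.000e-04 -1.000e+00]]
```

View pics/e_wrist.png

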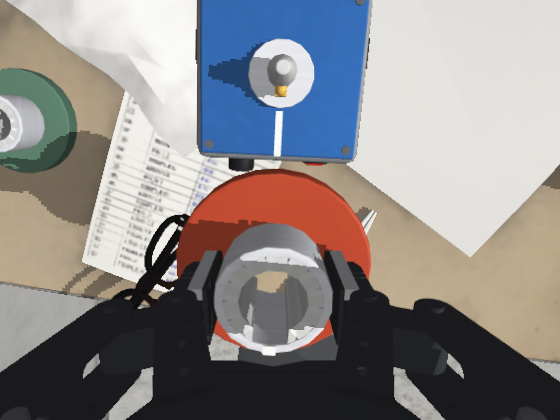

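The deck is in full view: flange around (281,73), brass key at (282,90), white line down to (278,155). The wheel is in the grip below it.

```bash
cat > e.py <<'E'
from h import *
s=telemetry.sense();b=cv2.imread("pics/e_wrist.png");m=model("wrist",s);hsv=cv2.cvtColor(b,cv2.COLOR_BGR2HSV).astype(int)
Rt=R.from_quat(s["ee_rot"]).as_matrix();p=s["tool_pos"]
blue=((hsv[...,0]>100)&(hsv[...,0]<125)&(hsv[...,1]>120)).astype(np.uint8)
k,l,st,ce=cv2.connectedComponentsWithStats(blue);j=1+st[1:,4].argmax();print(st[j])
cs,hi=cv2.findContours((l==j).astype(np.uint8),cv2.RETR_CCOMP,cv2.CHAIN_APPROX_NONE)
big=max(cs,key=cv2.contourArea);q=cv2.minAreaRect(onplane(m,big.reshape(-1,2),.045)[:,:2].astype(np.float32)*1000);print("deck",q)
dk=np.zeros(b.shape[:2],np.uint8);cv2.fillConvexPoly(dk,cv2.convexHull(big),1)
# white line
g=(hsv[...,1]<50)&(hsv[...,2]>200)&(dk>0)
yy,xx=np.nonzero(g);sel=(yy>112)&(yy<152)&(xx>265)&(xx<295)
W=onplane(m,np.c_[xx,yy][sel],.045)[:,:2];c=W.mean(0);u,sv,v=np.linalg.svd(W-c);d=v[0]*(-1 if v[0][0]>0 else 1)
print("line",len(W),c,np.degrees(np.arctan2(d[1],d[0])))
# flange: bright region edge
fl=((hsv[...,1]<60)&(hsv[...,2]>150)&(dk>0)).astype(np.uint8)
yy,xx=np.nonzero(fl);sel=(yy<108);P=np.c_[xx,yy][sel];h=cv2.convexHull(P.astype(np.int32)).reshape(-1,2)
W=onplane(m,h,.051)[:,:2]
cc,r=circ(W);
for _ in range(3):
    e=np.hypot(*(W-cc).T)-r;cc,r=circ(W[abs(e)<.0015])
print("flange",cc,r,len(W),(abs(e)<.0015).sum());dd=c-cc;print("ang seat->line",np.degrees(np.arctan2(dd[1],dd[0])))
# key (brass) and spindle tip
br=(hsv[...,0]>12)&(hsv[...,0]<32)&(hsv[...,1]>120)&(dk>0)
yy,xx=np.nonzero(br);sel=(yy>75)&(yy<105);kc=np.c_[xx,yy][sel].mean(0);K=onplane(m,kc,.062)[0];dd=K[:2]-cc
print("key px",kc,K,np.hypot(*dd),np.degrees(np.arctan2(dd[1],dd[0])))
tool=lambda w:Rt.T@(np.array(w)-p)
print("seat in tool mm",tool([*cc,.051])*1000)
E
python3 e.py
python3 - <<'E'
from h import *
b=cv2.imread("pics/e_wrist.png");cv2.imwrite("pics/e_z1.png",cv2.resize(b[30:170,190:370],(720,560),interpolation=cv2.INTER_CUBIC))
cv2.imwrite("pics/e_z2.png",cv2.resize(b[160:360,160:390],(690,600),interpolation=cv2.INTER_CUBIC))
E
```

```text
[  200     0   169   159 20754]
deck ((529.4266357421875, 128.00819396972656), (112.84811401367188, 119.13705444335938), 6.833942890167236)
line 275 [0.49106801 0.12339852] -173.62864127849883
flange [0.54271674 0.1069511 ] 0.043264990724402735 19 8
ang seat->line 162.3360460482296
key px [280.60909091  90.8       ] [0.52022548 0.12667402 0.062     ] 0.029914057438423503 138.75200323017893
seat in tool mm [101.48486472  28.54641821 120.25418528]
```

View pics/e_z1.png

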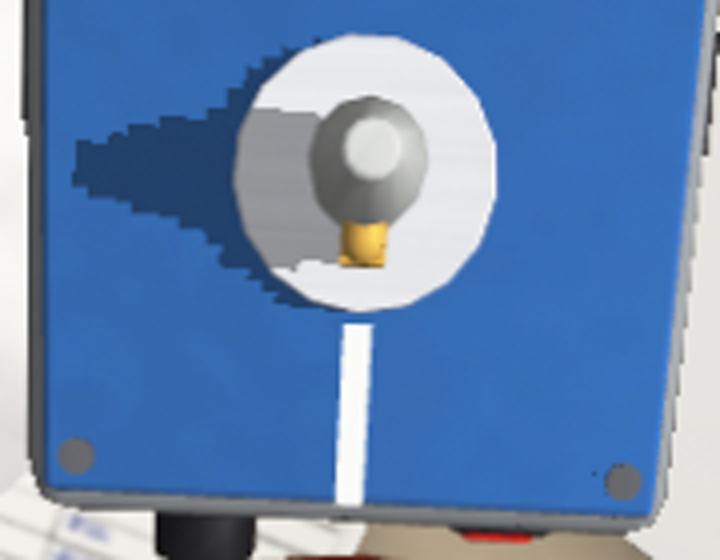

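View pics/e_z2.png

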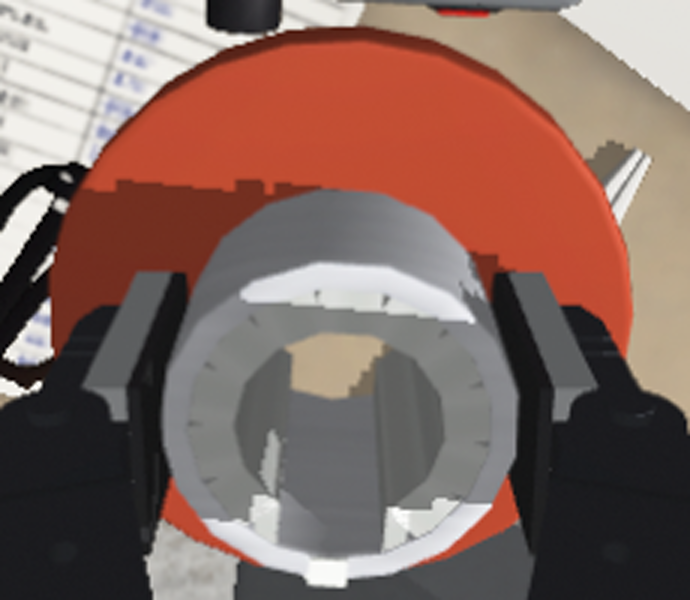

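```bash
cat > e2.py <<'E'
from h import *
s=telemetry.sense();b=cv2.imread("pics/e_wrist.png");m=model("wrist",s);hsv=cv2.cvtColor(b,cv2.COLOR_BGR2HSV).astype(int)
Rt=R.from_quat(s["ee_rot"]).as_matrix();p=s["tool_pos"]
tool=lambda w:(np.asarray(w)-p)@Rt*1000
ang=lambda d:np.degrees(np.arctan2(d[1],d[0]))%360
fl=(hsv[...,1]<60)&(hsv[...,2]>90);w=np.zeros_like(fl);w[36:110,245:318]=1
k,l,st,ce=cv2.connectedComponentsWithStats((fl&w).astype(np.uint8));j=1+st[1:,4].argmax();print(st[j])
P=np.argwhere(l==j)[:,::-1].astype(np.int32);h=cv2.convexHull(P).reshape(-1,2)
W=onplane(m,h,.051);c,r=circ(W);seat=tool([*c,.051]);print("flange",c,r,"tool",seat)
g=(hsv[...,1]<50)&(hsv[...,2]>225);yy,xx=np.nonzero(g);q=(yy>114)&(yy<153)&(xx>268)&(xx<290)
L=tool(onplane(m,np.c_[xx,yy][q],.045))
rows=yy[q];X=np.array([L[rows==r_].mean(0) for r_ in np.unique(rows)]);f=np.polyfit(X[:,0],X[:,1],1)
print("line tool ang",ang([-1,-f[0]]),"from seat",ang((L.mean(0)-seat)[:2]),len(X))
# wheel
zt=p[2]-.0137+.042; t=lambda cx,cy:tool(onplane(m,[[160+cx/3-.33,160+cy/3-.33]],zt))[0]
lft,rgt,top,bot=t(162,420),t(518,420),t(340,264),t(335,580)
print("hub y",lft,rgt,"x",top,bot)
hc=np.array([(top[0]+bot[0])/2,(lft[1]+rgt[1])/2]);mk=t(327,572);print("hub c",hc,"slot mark",mk,ang(mk[:2]-hc))
a,bb=t(264,510),t(397,512) # slot mouth corners in recess edge
mid=(a+bb)/2;print("slot corners",a,bb,ang(mid[:2]-hc))
red=((hsv[...,0]<10)|(hsv[...,0]>172))&(hsv[...,1]>130)&(hsv[...,2]>50);red[:165]=0
k,l,st,ce=cv2.connectedComponentsWithStats(red.astype(np.uint8));j=1+st[1:,4].argmax()
P=np.argwhere(l==j)[:,::-1].astype(np.int32);h=cv2.convexHull(P).reshape(-1,2);h=h[h[:,1]<265]
W=onplane(m,h,p[2]+.0003);c2,r2=circ(W);print("disc tool",tool([*c2,p[2]]),r2)
E
python3 e2.py
```

```text
[ 248   39   66   69 3380]
flange [0.53263568 0.12842297] 0.023690675535951996 tool [ 95.08918579   5.70425681 120.25352858]
line tool ang 182.65043978214842 from seat 182.734191545675 38
hub y [  0.40615578 -22.29056899 -28.30101138] [  0.40119542  22.38495175 -28.29902957] x [ 21.48672847   0.05339207 -28.30119517] [-23.49452498  -0.61743336 -28.2987181 ]
hub c [-1.00389826  0.04719138] slot mark [-22.23190759  -1.66999284 -28.29883515] 184.62472215788966
slot corners [-12.69959892  -9.76581106 -28.29972547] [-12.99667006   7.40834011 -28.29894717] 185.90930495535844
disc tool [ 1.51449738e+00 -5.86369066e-02 -8.70041629e-05] 0.04363374943715131
```

```bash
python3 -m pendant '[[2.4,0.14,0,0,0,0,0],[2.4,0.14,0,0,0,0,0],[2.4,0.14,0,0,0,0,0],[2.33,0.15,0,0,0,0,0],[0,0,2,0,0,-1.5,0],[0,0,2,0,0,0,0],[0,0,1.5,0,0,0,0],[0,0,0.7,0,0,0,0],[0,0,0,0,0,0,0],[0,0,0,0,0,0,0]]'
python3 - <<'E'
from h import *
for n in("wrist","scene","side"):
    s,im=grab(n,"f_"+n)
    if n!="wrist":
        m=model(n);x,y=proj(m,[[.5326,.1284,.09]])[0].astype(int);b=im[max(0,y-45):y+45,max(0,x-45):x+45,::-1];cv2.imwrite(f"pics/fz_{n}.png",cv2.resize(b,(600,600),interpolation=cv2.INTER_CUBIC));print(n,x,y)
    else: cv2.imwrite("pics/fz_wrist.png",cv2.resize(im[160:360,160:390,::-1],(690,600),interpolation=cv2.INTER_CUBIC))
print(s["tool_pos"],s["wrist_force"],R.from_quat(s["ee_rot"]).as_matrix()[:,0])
E
```

```text
t: 7.85
tool_pos: [0.5332, 0.1285, 0.1098]
ee_rot: [0.995, 0.096, 0.0, -0.0]
wrist_force: [1.0, 0.3, -2.1]
finger_gap: 0.0443
scene 260 200
side 296 204
[0.53318127 0.12856847 0.10982823] [ 0.40439748  0.23472559 -2.54406027] [0.9816166  0.19086091 0.00098393]
```

View pics/fz_wrist.png

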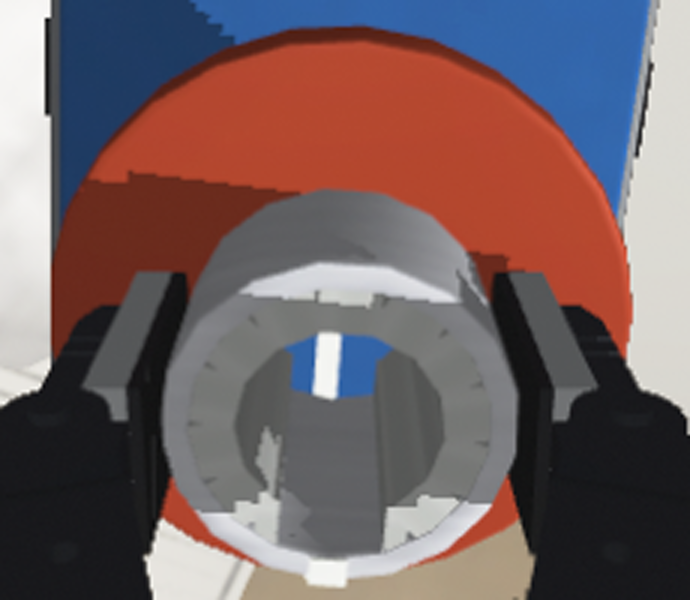

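View pics/fz_side.png

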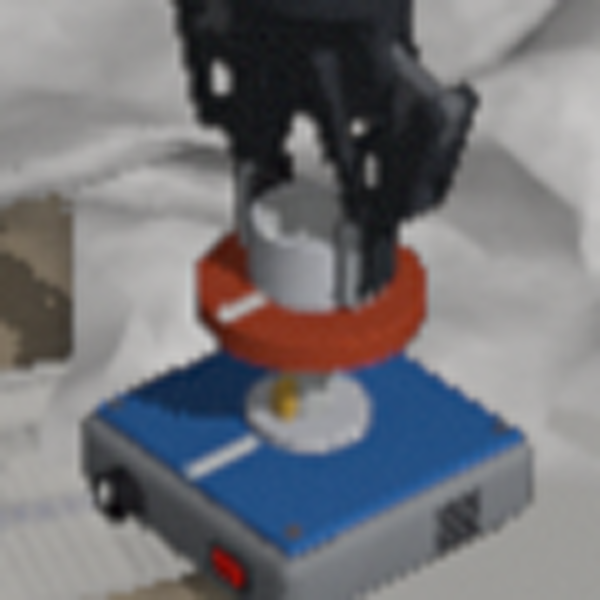

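View pics/fz_scene.png

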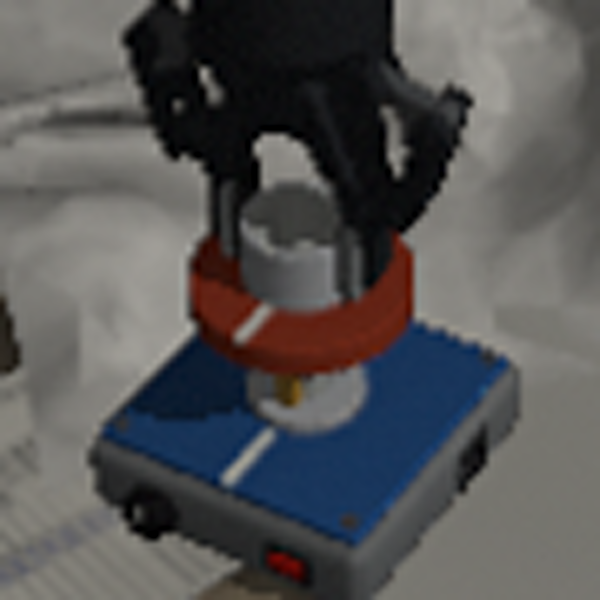

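Run:
```python
from h import *
for n,c in(("scene",(260,200)),("side",(296,204))):
    m=model(n)
    q=proj(m,[[.5326,.1284,.051],[.5332,.1285,.103],[.5432,.1285,.103],[.5332,.1385,.103]])
    print(n,(q-np.array(c)+45)*6.667)
```

```text
scene [[306.78397058 376.40194129]
 [303.75918429 278.81583887]
 [319.9063419  265.08343774]
 [283.83128157 268.37049379]]
side [[299.42791475 390.30768093]
 [303.94063285 277.19541672]
 [325.77576669 269.45690048]
 [289.11433273 264.87950175]]
```

```bash
python3 -m pendant '[[0,0.05,0.3,0,0,0,0],[0,0,0.3,0,0,0,0],[0,0,0.3,0,0,0,0],[0,0,0.3,0,0,0,0],[0,0,0.3,0,0,0,0],[0,0,0.3,0,0,0,0],[0,0,0.3,0,0,0,0],[0,0,0.3,0,0,0,0],[0,0,0,0,0,0,0],[0,0,0,0,0,0,0]]'
python3 - <<'E'
from h import *
for n in("wrist","side"):
    s,im=grab(n,"g_"+n)
    if n=="side":
        m=model(n);x,y=296,204;b=im[y-45:y+45,x-45:x+45,::-1];cv2.imwrite(f"pics/gz_{n}.png",cv2.resize(b,(600,600),interpolation=cv2.INTER_CUBIC))
    else: cv2.imwrite("pics/gz_wrist.png",cv2.resize(im[160:360,160:390,::-1],(690,600),interpolation=cv2.INTER_CUBIC))
print(s["tool_pos"],s["wrist_force"],s["moment"])
E
```

```text
t: 9.25
tool_pos: [0.533, 0.1279, 0.0853]
ee_rot: [0.995, 0.096, 0.0, 0.0]
wrist_force: [-0.3, 0.5, -2.9]
finger_gap: 0.0448
[0.53302449 0.12796211 0.08535232] [ 0.52143253  1.40411043 -2.49078035] [ 0.03553641  0.03983805 -0.01622677]
```

View pics/gz_wrist.png

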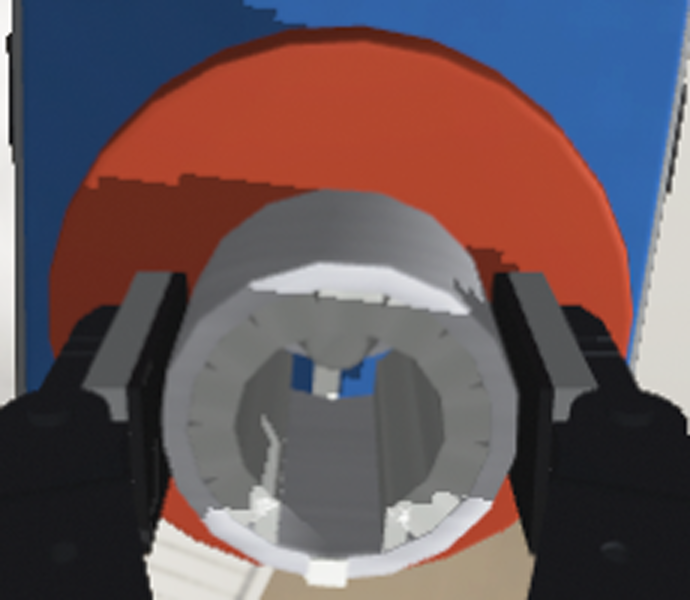

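View pics/gz_side.png

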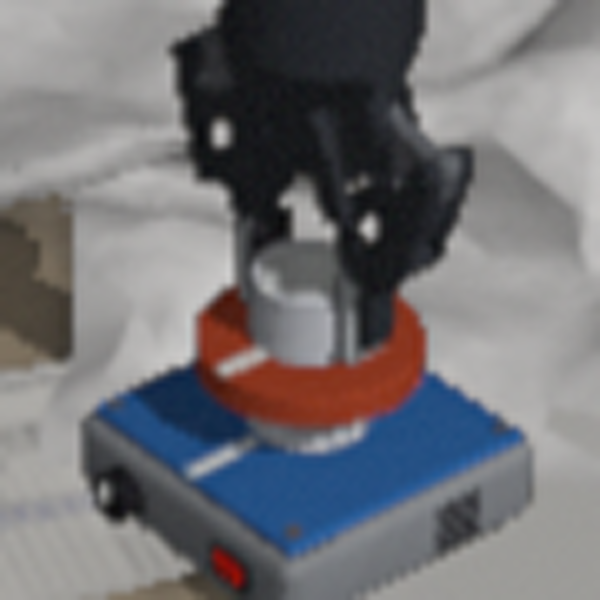

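The spindle's tip is inside the bore at crop (335,355), with nothing touching and the two white lines parallel. Carrying on down past the key in small steps.

```bash
python3 -m pendant '[[0,0,0.2,0,0,0,0],[0,0,0.2,0,0,0,0],[0,0,0.2,0,0,0,0],[0,0,0.2,0,0,0,0],[0,0,0.2,0,0,0,0],[0,0,0.2,0,0,0,0],[0,0,0.2,0,0,0,0],[0,0,0.2,0,0,0,0],[0,0,0,0,0,0,0],[0,0,0,0,0,0,0]]'
python3 - <<'E'
from h import *
s,im=grab("side","i_side");x,y=296,204;b=im[y-45:y+45,x-45:x+45,::-1];cv2.imwrite("pics/iz.png",cv2.resize(b,(600,600),interpolation=cv2.INTER_CUBIC))
print(s["tool_pos"],s["wrist_force"],s["moment"])
E
```

```text
t: 10.6
tool_pos: [0.533, 0.1279, 0.0693]
ee_rot: [0.995, 0.096, -0.0, 0.0]
wrist_force: [-0.6, -0.8, -1.9]
finger_gap: 0.0447
[0.53295176 0.12793077 0.06927133] [-0.62729694 -0.78756411 -1.9103278 ] [ 0.00783775 -0.02448632 -0.00447582]
```

View pics/iz.png

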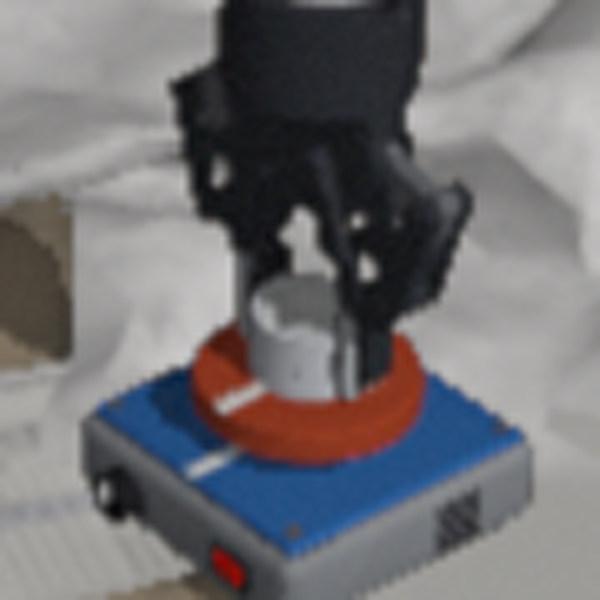

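Past the key with no contact force. About 4.5 mm remain.

```bash
python3 -m pendant '[[0,0,0.1,0,0,0,0],[0,0,0.1,0,0,0,0],[0,0,0.1,0,0,0,0],[0,0,0.05,0,0,0,0],[0,0,0.05,0,0,0,0],[0,0,0,0,0,0,0],[0,0,0,0,0,0,0],[0,0,0,0,0,0,0],[0,0,0,0,0,0,0],[0,0,0,0,0,0,0]]'
python3 - <<'E'
from h import *
s=telemetry.sense();print(s["tool_pos"],s["wrist_force"],s["moment"])
E
```

```text
t: 11.9
tool_pos: [0.5329, 0.1279, 0.0653]
ee_rot: [0.995, 0.096, 0.0, 0.0]
wrist_force: [-0.8, 0.4, -1.8]
finger_gap: 0.0448
[0.53294327 0.12794525 0.06528102] [-0.82580138  0.37006655 -1.78181961] [-0.00444836 -0.02601026 -0.0255528 ]
```

```bash
python3 -m pendant '[[0,0,0.05,0,0,0,0],[0,0,0,0,0,0,0],[0,0,0.03,0,0,0,0],[0,0,0,0,0,0,0],[0,0,0,0,0,0,0],[0,0,0,0,0,0,0],[0,0,0,0,0,0,0],[0,0,0,0,0,0,0],[0,0,0,0,0,0,0],[0,0,0,0,0,0,0]]'
python3 - <<'E'
from h import *
s=telemetry.sense();print(s["tool_pos"],s["wrist_force"],s["moment"])
E
```

```text
t: 13.15
tool_pos: [0.533, 0.128, 0.065]
ee_rot: [0.995, 0.096, 0.0, -0.0]
wrist_force: [-1.4, -0.8, 8.4]
finger_gap: 0.0445
[0.53296706 0.12798198 0.06499887] [-1.42575978 -0.84421772  8.35328189] [-0.00333969  0.43645249  0.00722206]
```

Contact: +8 N at TCP z 0.065, against 0.0647 predicted for the flange. One look before letting go.

Run:
```python
from h import *
for n,(x,y) in(("side",(296,204)),("scene",(260,200))):
    s,im=grab(n,"j_"+n);b=im[y-25:y+45,x-35:x+35,::-1];cv2.imwrite(f"pics/jz_{n}.png",cv2.resize(b,(600,600),interpolation=cv2.INTER_CUBIC))
```

```text
(no output)
```

View pics/jz_side.png

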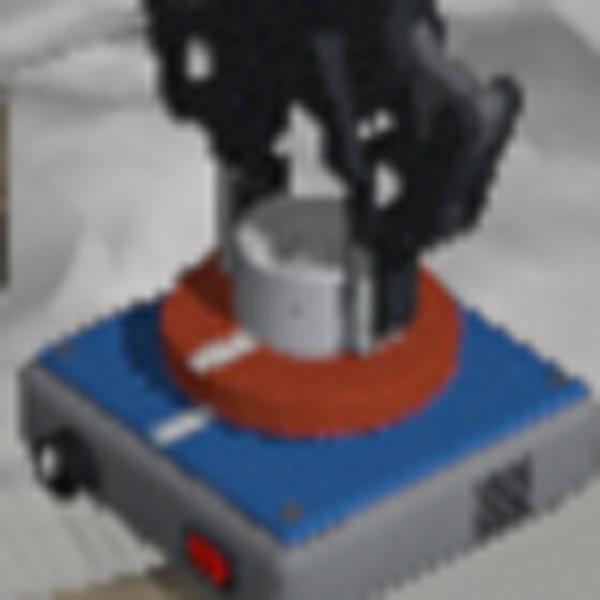

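View pics/jz_scene.png

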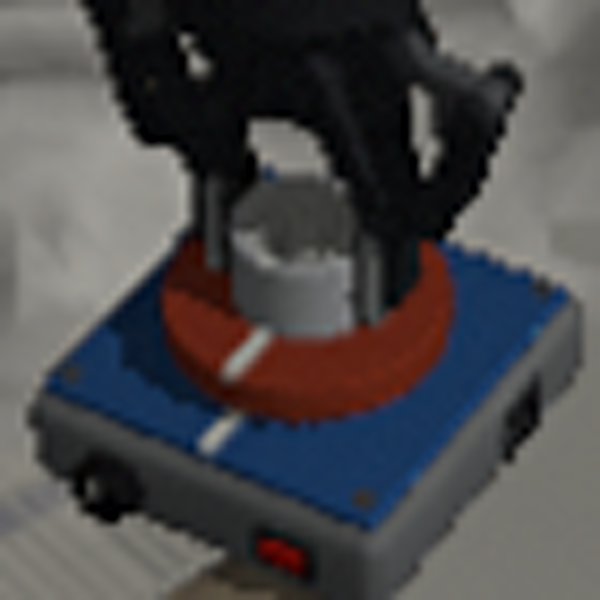

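Both views show the wheel flat on the deck's flange with its white line continuing the deck's. Opening the fingers, then straight up.

```bash
python3 -m pendant '[[0,0,0,0,0,0,0.65],[0,0,0,0,0,0,0.75],[0,0,0,0,0,0,0.85],[0,0,0,0,0,0,1],[0,0,0,0,0,0,1],[0,0,0,0,0,0,1],[0,0,0,0,0,0,1],[0,0,0,0,0,0,1],[0,0,-0.5,0,0,0,1],[0,0,-1,0,0,0,1]]'; python3 -m pendant '[[0,0,-1.5,0,0,0,1],[0,0,-2,0,0,0,1],[0,0,-2,0,0,0,1],[0,0,-2,0,0,0,1],[0,0,-2,0,0,0,1],[0,0,-2,0,0,0,1],[0,0,0,0,0,0,1],[0,0,0,0,0,0,1],[0,0,0,0,0,0,1],[0,0,0,0,0,0,1]]'
python3 - <<'E'
from h import *
s,im=grab("wrist","k_wrist")
for n,(x,y) in(("side",(296,204)),):
    s,im=grab(n,"k_"+n);b=im[y-25:y+45,x-35:x+35,::-1];cv2.imwrite(f"pics/kz_{n}.png",cv2.resize(b,(600,600),interpolation=cv2.INTER_CUBIC))
E
```

```text
t: 14.5
tool_pos: [0.5328, 0.1278, 0.0798]
ee_rot: [0.995, 0.096, -0.0, 0.0]
wrist_force: [0.3, -0.0, -0.2]
finger_gap: 0.0854
t: 15.75
tool_pos: [0.5327, 0.1278, 0.1939]
ee_rot: [0.995, 0.096, -0.0, 0.0]
wrist_force: [-0.1, -0.7, -0.9]
finger_gap: 0.0854
```

View pics/k_wrist.png

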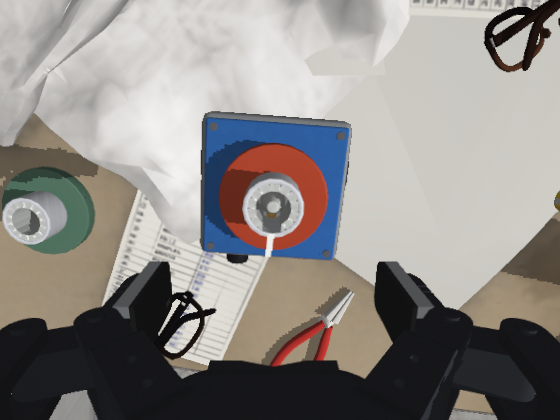

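View pics/kz_side.png

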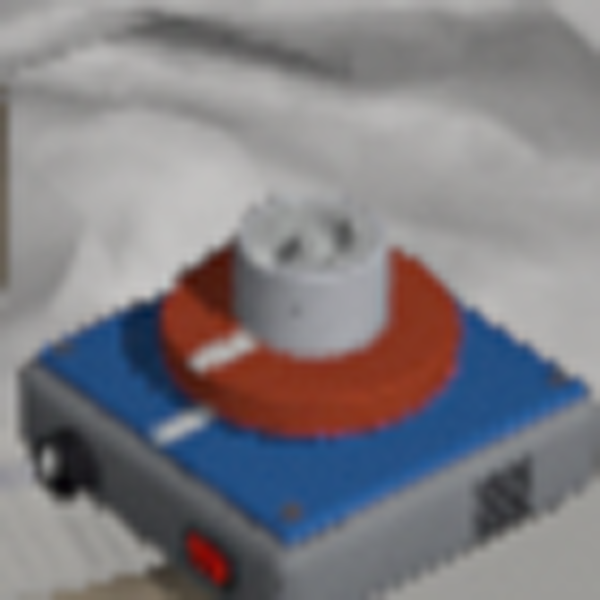

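The wheel sits home on the spindle: tip in the bore at (272,207), key in the slot, lines collinear at (268,243). The green wheel hasn't moved and the gripper is clear.

```bash
python3 -c "
from plant import ticket,telemetry
print(telemetry.sense()['t'],ticket.hand_in())"
```

```text
the job is handed in; nothing more can be done
15.85 None
```

The red keyed wheel is on the polisher spindle, resting on the flange with the key in its slot. I handed the job in at 15.85 s of the 38 s allowed.

- **What I did:** I gripped the wheel by its hub and turned it about 47° to match the key. I lowered it past the key in the grip until it touched the flange, then let go and lifted clear.
- **Contact:** there was no contact force on the way down past the key. At the flange the wrist force went from about −2 N to +8 N, at tool height 65.0 mm against 64.7 mm expected.
- **Final views:** the side and wrist pictures after release show the wheel flat, with its white line continuing the deck's line and the spindle tip in the bore. The green wheel was not touched, and the gripper was open and about 13 cm higher than at release.
- **Disagreements:**
  - My first fit of the flange was wrong because nearby bright areas got into it. I redid it on a tighter region, which gave a radius of 23.7 mm against the true 24.
  - The scene and side cameras put the red disc 7–12 mm from where the wrist camera did, so I used the wrist reading.
  - Readings of the slot angle in the grip differed by up to 4°.
  - Just above the spindle, the outside views suggested the wheel was 1–2 mm off the axis.
  - The angle and centring differences were within the slot and bore play, and nothing jammed.

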